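# Seat a cup hinge in its bore and hold the clamp on full

## Task

Fit the loose cabinet hinge on the hinge-fitting station so that a workmate can drive its screws: seat its round cup fully home in the hole bored in the board, flange flat on the wood and the hinge arm pointing out square over the board's front edge (the one nearest the robot), and let go of it. Then, with the hinge home, turn the station's sprung clamp dial clockwise past its first two clicks to the third position (the green mark), so that the clamp swings over and presses the hinge down. The dial springs back if released: finish while gripping it there, clamp on full, and do not let go. Do not start closing the clamp before the hinge is seated, and leave the other things on the table alone.

Things in the scene. Friction and masses are not known exactly. Their poses are not given: they have to be found in the camera images.
- hinge: bright metal cabinet hinge, 90 x 48 x 23 mm, 65 g, loose, cup down. Origin: on its long middle line, at the height of the cup's underside; +z up. Round cup: 34.4 mm diameter, 11 mm deep, axis at x = -28 mm. Flange wings (x -29 to -11, y -24 to +24, z 11 to 13 mm) lie on the board when home. Foot of the arm: x 11 to 45, y -10 to +10, z 1 to 12 mm
- hinge_cup (a point): point on the hinge: centre of the cup's underside
- hinge_grip (a point): point on the hinge at its (3, 0, 16) mm: where to grip its straight arm (x -16 to +29, y -8 to +8, z 11 to 20 mm), across y, from above; fingertips no lower than hinge z = 13 mm, so that they clear the board
- station: hinge-fitting station screwed to the table: grey metal plate 225 x 265 x 10 mm, a board between steel stops, a grey clamp housing behind it, a grey valve box with red dial at its right (-y) end. Origin on the table surface; x away from the robot, y left, z up. A hinge that is home has its x along the station's -x (yaw = station's + pi) and its origin at station (-58, 60, 18) mm
- bore (a point): centre of the mouth of the bored hole, on the board's top, 29 mm above the table; axes as the station's. Hole 36 mm in diameter, 12.5 mm deep: a cup that is home has its underside 11 mm below this point. The board's front edge is 25 mm from here towards -x; a white rest for the arm's foot, 18.7 mm high, stands 50 to 68 mm from here towards -x
- dial_knob: red bar of the clamp dial, 40 x 12 x 26 mm (its x, y, z); origin in its middle, on the dial's vertical axis, 79 mm above the table; the bar runs from 67 to 93 mm above the table; below it are a black collar (32 mm diameter) and a steel index disc (45 mm). The +x end, with a white line, is the pointer. Grip from above, across y
- clamp_dial (a joint): angle of the dial, rad, clockwise from above: 0 at rest (pointer 0.69 counterclockwise of the station's +x), clicks at 0.46, 0.92 (white marks) and 1.38 (green mark), end stop 1.44. A spring returns it to 0 from everywhere; turning takes up to 0.6 N m. It drives the clamp: arm angle = 1.30 x dial angle; the pad meets a seated hinge at about 1.29 and presses fully at the third click
- clamp_pad: black rubber pad, 15 mm diameter, on a sprung spindle at the end of the dark clamp arm; origin at the centre of its face. It lands on the hinge's arm just in front of the cup and presses with about 2.5 N at the third click. Open, the arm leans back 45 to 115 mm behind the bore (+x), up to 170 mm high
- tape_measure: yellow tape measure, 37 x 103 x 64 mm, bystander
- hinge_boring_bit: steel hinge-boring bit standing on its head, 35 x 34 x 57 mm, bystander
- spanner: steel spanner, 27 x 167 x 7 mm, bystander
- screwdriver: screwdriver with red handle, 30 x 220 x 26 mm, lying in front of the station, bystander
- glue_bottle: white glue bottle with orange nozzle, 64 x 62 x 196 mm, bystander
- marker_pen: red and white marker pen, 17 x 135 x 16 mm, bystander
- sanding_block: brown sanding block, 60 x 110 x 30 mm, bystander
Not all that is in view belongs to the job. What is shaped like the hinge but yellow is not meant.

How it is judged:
By the outcome, as a careful person would: the job done as asked, in the order asked, and still so for the second after the job is handed in, while the arm keeps its last pose, push and grip.
It also fails if it takes over 53 s, if anything falls off the work surface, if the arm or the gripper's body presses on something with over 40 N, if the wrist force passes 120 N, or if a joint passes its speed limit or range.

## Robot

A 6-joint arm with a two-finger parallel gripper is mounted at the origin on a cart in front of the work surface, level with it; the furniture and walls round the work are solid. World frame = base frame: x ahead of the robot, y to its left, z up, the work surface at z = 0. Lengths are in m, angles in rad, forces in N, time in s.
With the tool pointing down it reaches from about 0.425 to 1.125 m from the base axis. Payload 14.9 kg.
Tool frame: the origin (TCP) lies at the very end of the fingers, on their centre line; the grasp point (between the pads) lies behind it (env.tcp_to_grasp is the z of the grasp point in the tool frame, in m); z points along the fingers, y is the line along which they close (so a half turn about z gives the same grasp; the last joint's range is limited). The gripper opens to 91 mm and grips with 3 to 60 N. Pads are 32 mm wide; open, the fingers measure 118 mm over their backs; the gripper's body (76 mm by 178 mm) begins 60 mm behind the grasp point.
Start: joints at [1.112, 0.379, 1.734, -0, 1.028, -0.033], TCP at [0.289, 0.638, 0.214] pointing down, gripper open.
Joint ranges: [-2.77, 2.77], [-0.74, 2.19], [0, 2.66], [-1.06, 4.2], [0.31, 2.87], [-3.08, 3.08]. Speed limits (rad/s): [1.89, 1.89, 2.39, 3.14, 3.14, 3.14].

## Interface

Orientations are given as a rotation vector (axis times angle).
In Python, from plant import env gives the robot as it stands. The module is installed in compiled form; this text tells all that it offers.
- The arm moves only by the shell command python3 -m creep 'ROWS'. ROWS is JSON, a list of rows, each a list of 5 numbers: the finger opening in cm, from 0 to 9.12, then the shift along the tool's x, y, z in cm, then the turn about the tool's z in rad. In form: [[grip, tx, ty, tz, twist], ...]. A call has 1 to 8 rows; each row is the pose to reach, as a shift and turn from the pose commanded when the call began, along the tool's axes at that moment; what a row does not reach only later rows make up. A row lasts 1/10 s, in which the tool goes at most 50 mm and 8.59 degrees, less where a joint would pass 70% of its speed; a pose out of reach is approached as far as the arm can. A call with a gripper value outside its range is refused whole. The fingers move at their own pace and stop on an object; the grip force is fixed at half the most. Time passes only in rows, so rows that repeat a pose let the fingers close. It gives the time, the measured TCP pose, the force, the opening and the grip force at its end, in the units of the state.
- env.observe(): the state, without advancing time (a new reading comes with each control period).
- env.camera(name): name is "scene" or "top" or "wrist"; returns a dict with "img" (384x512x3 uint8, red, green, blue), "camera_matrix" (3x3 intrinsics, pixels), "xyz" and "attitude" of the camera in the world. Camera axes: x right, y up, looking along -z (the intrinsics and any distortion apply to the point x, -y, -z); pixel columns grow to the right and rows downward; lengths in m; the calibration is good to about 2 mm. A picture is of the moment at which its call begins. There is no depth.
- env.sign_off(): hands the job in; it is judged then, once.
The state is a dict: "time": time; "joint_positions": joint angles; "joint_vel": joint speeds; "joint_torque": joint torques, N m; "tool_pos": TCP position; "orientation": TCP orientation; "contact_force": force on the tool from outside, world axes, zero at the start; "wrist_torque": the same for the moment, N m; "grip_width": finger opening in m; "gripper_force": force on a finger pad.
Only numpy, scipy, OpenCV 4.12 (cv2) and the standard library are available. Lean on these libraries where they do the work, as an engineer would, in place of code of your own. Each camera call takes 0.05 s, during which the arm holds its last target. There are 200 camera calls.

## Working session

There is one attempt and no reset: what is moved stays moved. The work goes in short steps, Python scripts to look and compute and a shell command to move; the robot and the scene stay as the last step left them, time stands still between calls to the robot, and variables do not carry over. Pictures are saved under pics/ and viewed, at most 10 in all, crops included, and the job is handed in when it is done.

```bash
mkdir -p pics; cat > h.py <<'E'
import numpy as np, cv2
from scipy.spatial.transform import Rotation as R
from plant import env
def cam(n):
    c=env.camera(n); a=np.array(c["attitude"],float)
    c["R"]=R.from_rotvec(a).as_matrix() if a.shape==(3,) else (a if a.shape==(3,3) else R.from_quat(a).as_matrix())
    c["bgr"]=c["img"][:,:,::-1].copy(); return c
def ray(c,px,z):
    k=c["camera_matrix"]; d=np.linalg.inv(k)@np.array([px[0],px[1],1.]); d=c["R"]@np.array([d[0],-d[1],-d[2]])
    p=np.array(c["xyz"]); return p+d*(z-p[2])/d[2]
def proj(c,P):
    q=c["R"].T@(np.array(P,float)-np.array(c["xyz"])); q=c["camera_matrix"]@np.array([q[0],-q[1],-q[2]]); return q[:2]/q[2]
E
python3 - <<'E'
from h import *
s=env.observe(); print({k:np.round(v,3).tolist() for k,v in s.items()}, env.tcp_to_grasp)
for n in("top","scene"):
    c=cam(n); print(n,[k for k in c],c["camera_matrix"],c["xyz"],c["attitude"])
    cv2.imwrite(f"pics/{n}0.png",cv2.resize(c["bgr"],(800,600),interpolation=cv2.INTER_CUBIC))
    cv2.imwrite(f"{n}0_raw.png",c["bgr"])
E
```

```text
{'time': 0.0, 'joint_positions': [1.112, 0.379, 1.735, -0.0, 1.029, -0.033], 'joint_vel': [-0.0, 0.0, -0.001, 0.0, -0.001, 0.001], 'joint_torque': [-0.0, -76.374, -43.436, 0.065, 0.042, -0.0], 'tool_pos': [0.289, 0.637, 0.213], 'orientation': [-0.664, -3.07, 0.002], 'contact_force': [1.008, -0.392, 0.235], 'wrist_torque': [0.038, 0.008, -0.025], 'gripper_force': 0.0, 'grip_width': 0.091} -0.0188
top ['img', 'camera_matrix', 'xyz', 'attitude', 'R', 'bgr'] [[384.70107925   0.         254.17407511]
 [  0.         384.70107925 187.1769304 ]
 [  0.           0.           1.        ]] [ 0.28610697 -0.01208911  1.27678243] [ 0.14717636 -0.14211625 -1.58434897]
scene ['img', 'camera_matrix', 'xyz', 'attitude', 'R', 'bgr'] [[373.0290967    0.         252.74445997]
 [  0.         373.0290967  188.12953357]
 [  0.           0.           1.        ]] [-0.15972198 -0.75722156  0.70081173] [ 1.00192085 -0.39024721 -0.62966986]
```

View pics/top0.png

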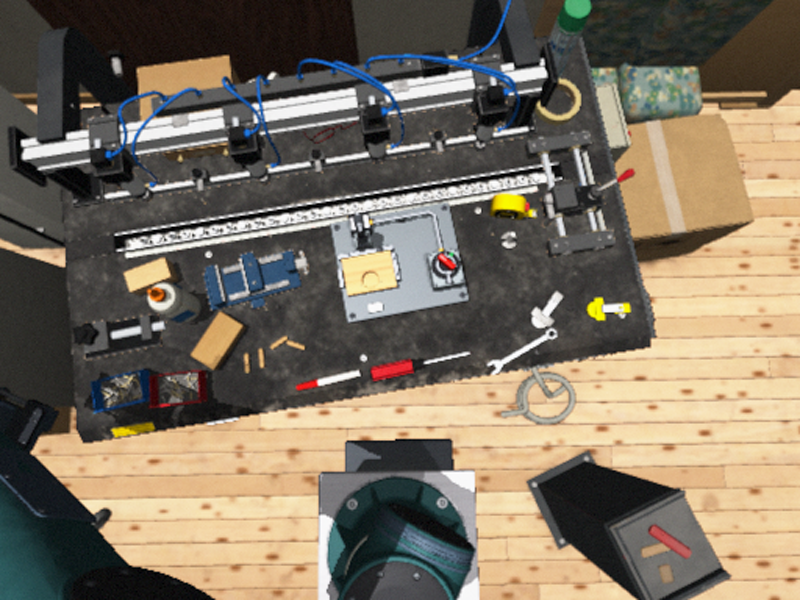

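View pics/scene0.png

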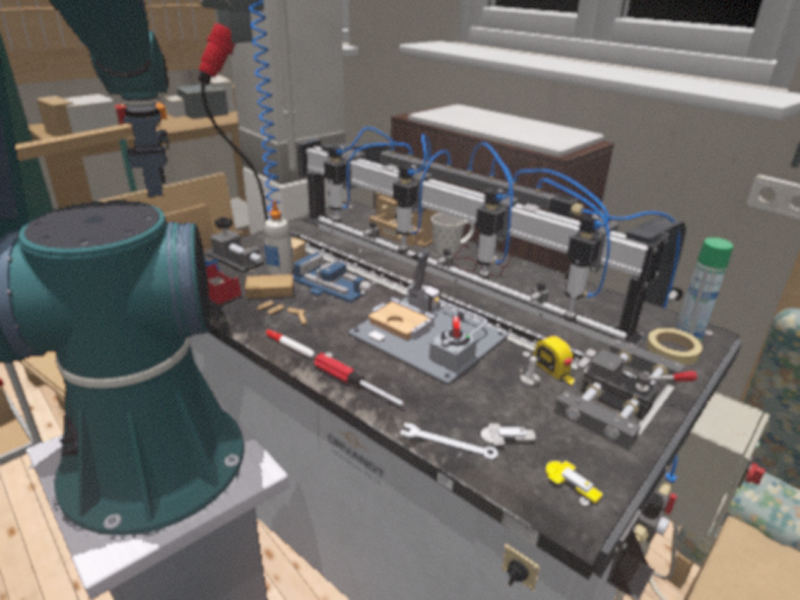

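Top view (800-px scale): the silver, hinge-shaped object is at (547,308). Things it could be taken for are the yellow look-alike (608,308), the boring bit (509,240) and the spanner (523,350). I choose (547,308) because it is bright metal. In the station, the bore is at (372,280) and the dial at (446,262).

```bash
python3 - <<'E'
from h import *
c=cam("top"); f=1.5625
for n,p,z in [("hinge",(547,308),.015),("tail",(557,297),.01),("head",(540,320),.01),("bore",(372,280),.029),("dial",(446,262),.093),("pltBL",(352,321),.01),("pltBR",(468,299),.01),("pltTL",(332,224),.01),("pltTR",(447,203),.01)]:
    print(n,ray(c,np.array(p)/f,z).round(3))
a=c["bgr"][165:225,300:420]; b=c["bgr"][125:210,205:305]
cv2.imwrite("pics/crop1.png",np.hstack([cv2.resize(a,(400,200),interpolation=3),cv2.resize(b,(400,340),interpolation=3)[:200]]) if 0 else np.vstack([cv2.resize(a,(600,300),interpolation=2),cv2.resize(b,(600,300),interpolation=2)][:1]))
w=cam("wrist");print(w["camera_matrix"],w["xyz"],w["attitude"])
s=env.observe(); T=R.from_rotvec(s["orientation"]).as_matrix();print("cam in tool",T.T@(np.array(w["xyz"])-s["tool_pos"]),"\n",T.T@w["R"],"\n",T)
E
```

```text
hinge [ 0.481 -0.328  0.015]
tail [ 0.505 -0.352  0.01 ]
head [ 0.456 -0.312  0.01 ]
bore [0.546 0.043 0.029]
dial [ 0.567 -0.11   0.093]
pltBL [0.462 0.087 0.01 ]
pltBR [ 0.504 -0.161  0.01 ]
pltTL [0.677 0.13  0.01 ]
pltTR [ 0.72  -0.124  0.01 ]
[[314.35216648   0.         258.5797608 ]
 [  0.         314.35216648 188.72682099]
 [  0.           0.           1.        ]] [0.22857244 0.66406562 0.38571049] [-0.21055161 -0.13490262  1.13857429]
cam in tool [ 0.06612012 -0.0007175  -0.17218063] 
 [[-9.13998204e-04  9.72114585e-01  2.34504582e-01]
 [ 9.99999575e-01  9.16313285e-04  9.90867957e-05]
 [-1.18555945e-04  2.34504573e-01 -9.72115009e-01]] 
 [[-9.10716547e-01  4.13031828e-01 -2.83383012e-04]
 [ 4.13031925e-01  9.10716359e-01 -5.84918031e-04]
 [ 1.64917809e-05 -6.49740760e-04 -9.99999789e-01]]
```

View pics/crop1.png

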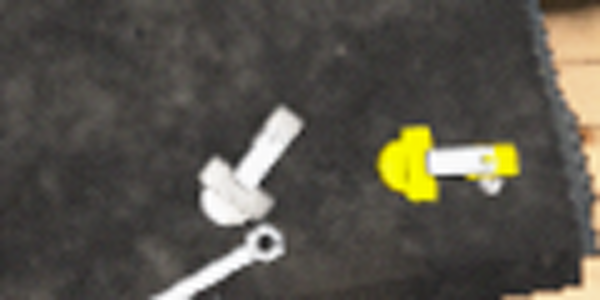

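The crop shows the silver hinge with its cup at (228,205) and its foot at (285,122). The look-alike at (450,160) is yellow, so the silver one is the right choice. Now I lift and travel towards it.

```bash
cat > go.py <<'E'
# usage: go.py x y z yaw(of tool x): prints the needed shift in tool cm and twist
import sys; from h import *
def need(x,y,z,yaw):
    s=env.observe(); T=R.from_rotvec(s["orientation"]).as_matrix()
    d=T.T@(np.array([x,y,z])-s["tool_pos"])*100; cur=np.arctan2(T[1,0],T[0,0]); dt=cur-yaw
    print("t",round(s["time"],2),"pos",np.round(s["tool_pos"],4),"yaw",round(cur,4),"shift",d.round(2),"twist",round((dt+np.pi)%(2*np.pi)-np.pi,3),"q",np.round(s["joint_positions"],2),"F",np.round(s["contact_force"],1))
if __name__=="__main__": need(*map(float,sys.argv[1:]))
E
python3 -m creep '[[9,0,0,-5,0.15],[9,0,0,-9,0.3],[9,-5,-3,-9,0.45],[9,-9,-6,-9,0.6],[9,-13,-8,-9,0.75],[9,-17,-11,-9,0.9],[9,-21,-13,-9,1.05],[9,-25,-15,-9,1.2]]'; python3 go.py 0.55 0.05 0.28 1.2
```

```text
time: 1.0
tool_pos: [0.4557, 0.3957, 0.3041]
orientation: [2.288, 2.152, 0.0]
contact_force: [0.5, 0.3, -0.3]
grip_width: 0.09
gripper_force: 0.0
t 1.0 pos [0.4557 0.3957 0.3041] yaw 1.5095 shift [-33.93  11.53   2.4 ] twist 0.31 q [ 0.68  0.13  1.87 -0.    1.14  0.74] F [ 0.5  0.3 -0.3]
```

```bash
python3 -m creep '[[9,-4,1,0,0.15],[9,-8.5,3,0,0.3],[9,-13,4.5,0,0.45],[9,-17,6,0,0.6],[9,-21.5,7.5,0,0.75],[9,-26,9,0,0.9],[9,-30,10,0,1.05],[9,-34,11.5,0,1.2]]' >/dev/null; python3 go.py 0.475 -0.325 0.24 -0.69
```

```text
t 1.8 pos [0.5508 0.05   0.304 ] yaw 0.3094 shift [-18.64  33.41   6.4 ] twist 0.999 q [0.05 0.04 1.97 0.   1.13 1.31] F [ 0.1  0.6 -0.2]
```

```bash
python3 -m creep '[[9,-2.3,4.2,0.8,0.13],[9,-4.7,8.4,1.6,0.25],[9,-7,12.6,2.4,0.38],[9,-9.4,16.8,3.2,0.5],[9,-11.7,21,4,0.63],[9,-14,25.2,4.8,0.75],[9,-16.4,29.4,5.6,0.88],[9,-18.6,33.4,6.4,1]]' >/dev/null; python3 go.py 0.475 -0.325 0.1 -0.69
python3 - <<'E'
from h import *
w=cam("wrist"); cv2.imwrite("w1_raw.png",w["bgr"]); cv2.imwrite("pics/w1.png",cv2.resize(w["bgr"],(768,576),interpolation=2))
import pickle; pickle.dump(w,open("w1.pkl","wb"))
E
```

```text
t 2.6 pos [ 0.4771 -0.3254  0.2397] yaw -0.6898 shift [-0.19  0.1  13.97] twist 0.0 q [-0.64  0.16  1.97 -0.    1.01  1.62] F [ 0.6  0.5 -0.1]
```

View pics/w1.png

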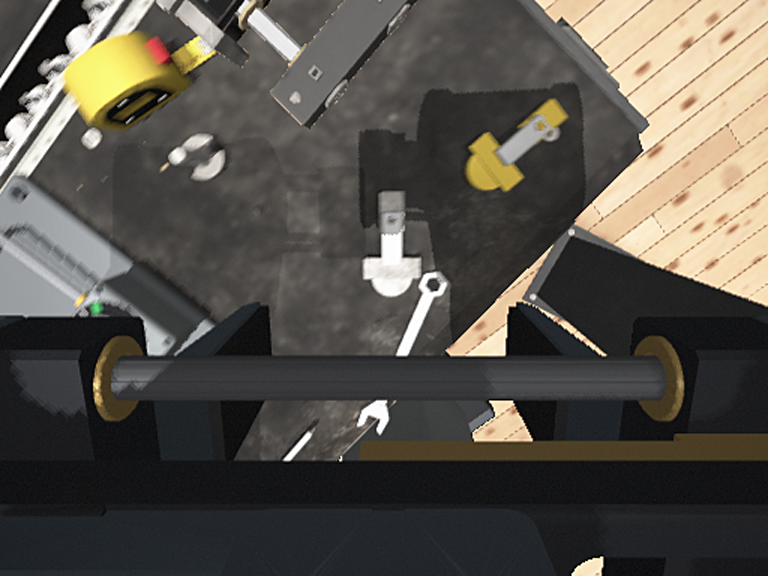

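The wrist view shows the hinge at (392,245) with its foot up at (392,192) and the cup at (390,290), almost aligned with the tool. The spanner ring is close by at (433,285). Next I measure the hinge edges.

```bash
python3 - <<'E'
from h import *
import pickle; w=pickle.load(open("w1.pkl","rb")); g=cv2.cvtColor(w["bgr"],cv2.COLOR_BGR2GRAY)
for r in range(124,204,3):
    row=g[r,236:300].astype(int); m=np.where(row>100)[0]
    if len(m):
        runs=np.split(m,np.where(np.diff(m)>1)[0]+1); print(r,[(int(k[0])+236,int(k[-1])+236) for k in runs])
E
```

```text
130 [(253, 268)]
133 [(253, 268)]
136 [(253, 268)]
139 [(253, 268)]
142 [(254, 269)]
145 [(254, 268)]
148 [(254, 268)]
151 [(254, 269)]
154 [(254, 268)]
157 [(254, 268)]
160 [(254, 268)]
163 [(254, 268)]
166 [(254, 268)]
169 [(254, 268)]
172 [(243, 280)]
175 [(242, 280)]
178 [(242, 280), (286, 289)]
181 [(242, 280), (287, 293)]
184 [(242, 280), (282, 295)]
187 [(247, 274), (280, 285), (292, 298)]
190 [(248, 273), (279, 284), (293, 299)]
193 [(250, 270), (280, 286), (292, 296)]
196 [(254, 267), (281, 295), (297, 297)]
199 [(280, 288), (292, 295)]
202 [(278, 287), (291, 293), (298, 299)]
```

```bash
python3 - <<'E'
from h import *
import pickle; w=pickle.load(open("w1.pkl","rb"))
f=ray(w,(261.2,128.6),.012); a=ray(w,(261.5,150),.02); e=ray(w,(261.5,171.3),.013); b=ray(w,(261.3,185.8),.013); c=ray(w,(261,198),.012)
L=ray(w,(242,178.5),.013);Rr=ray(w,(280.8,178.5),.013)
for p in (f,a,e,b,c): print(p.round(4))
print("wing",np.linalg.norm(L-Rr),"foot-flange(56)",np.linalg.norm(f-e),"depth(18)",np.linalg.norm(e-b), "cup-foot 90:",np.linalg.norm(f-c))
d=(f-e)[:2]; yaw=np.arctan2(d[1],d[0]); wv=(L-Rr)[:2]; print("yaw",yaw,"wing yaw",np.arctan2(wv[1],wv[0])-np.pi/2)
u=d/np.linalg.norm(d)
o=np.mean([f[:2]-.045*u,e[:2]+.011*u,b[:2]+.029*u,c[:2]+.0452*u],axis=0); print("origin",o,[ (f[:2]-.045*u).round(4),(e[:2]+.011*u).round(4),(b[:2]+.029*u).round(4)])
gp=o+.005*u; print("grip",gp)
import go; go.need(gp[0],gp[1],.014,yaw)
E
```

```text
[ 0.51   -0.3577  0.012 ]
[ 0.4898 -0.3416  0.02  ]
[ 0.468  -0.3237  0.013 ]
[ 0.4533 -0.3113  0.013 ]
[ 0.4406 -0.3003  0.012 ]
wing 0.05028241919348602 foot-flange(56) 0.05408096127298104 depth(18) 0.019191315145792705 cup-foot 90: 0.0900170012069359
yaw -0.6817619220776889 wing yaw -0.690735598693001
origin [ 0.47578705 -0.329578  ] [array([ 0.475 , -0.3294]), array([ 0.4765, -0.3306]), array([ 0.4759, -0.3295])]
grip [ 0.47966937 -0.33272881]
t 2.65 pos [ 0.476  -0.33    0.2386] yaw -0.699 shift [ 0.46 -0.05 22.46] twist -0.017 q [-0.65  0.16  1.97 -0.    1.01  1.62] F [-3.4 -0.4 -1.5]
```

```bash
python3 -m creep '[[5,0.2,0,4,0],[5,0.4,0,8,0],[5,0.5,0,12,-0.02],[5,0.5,0,15,-0.02],[5,0.5,0,17,-0.02],[5,0.5,0,18.5,-0.02],[5,0.5,0,19,-0.02],[5,0.5,0,19,-0.02]]'; python3 go.py 0.4797 -0.3327 0.014 -0.687
```

```text
time: 3.45
tool_pos: [0.4818, -0.3265, 0.0498]
orientation: [-2.97, 1.024, 0.001]
contact_force: [-0.1, -0.6, 0.4]
grip_width: 0.0495
gripper_force: 0.0
t 3.45 pos [ 0.4818 -0.3265  0.0498] yaw -0.6642 shift [0.22 0.62 3.58] twist 0.023 q [-0.64  0.44  2.02  0.    0.68  1.6 ] F [-0.1 -0.6  0.4]
```

```bash
python3 go.py 0.4797 -0.3327 0.014 -0.687; python3 - <<'E'
from h import *
w=cam("wrist"); import pickle; pickle.dump(w,open("w2.pkl","wb"))
cv2.imwrite("pics/w2.png",cv2.resize(w["bgr"],(768,576),interpolation=2))
t=cam("top"); a=t["bgr"][150:225,300:400]; cv2.imwrite("pics/t2.png",cv2.resize(a,(800,600),interpolation=2))
s=env.observe(); print(s["time"],s["tool_pos"],"proj grip target",proj(w,(0.4797,-0.3327,.02)))
import go; go.need(0.4797,-0.3327,0.014,-0.687)
E
```

```text
t 3.45 pos [ 0.4818 -0.3265  0.0498] yaw -0.6642 shift [0.22 0.62 3.58] twist 0.023 q [-0.64  0.44  2.02  0.    0.68  1.6 ] F [-0.1 -0.6  0.4]
3.55 [ 0.4823649  -0.32693769  0.0508875 ] proj grip target [266.78055955 209.68254904]
t 3.55 pos [ 0.4824 -0.3269  0.0509] yaw -0.6642 shift [0.14 0.62 3.69] twist 0.023 q [-0.64  0.44  2.02  0.    0.68  1.6 ] F [ 0.1 -0.3 -0.1]
```

View pics/w2.png

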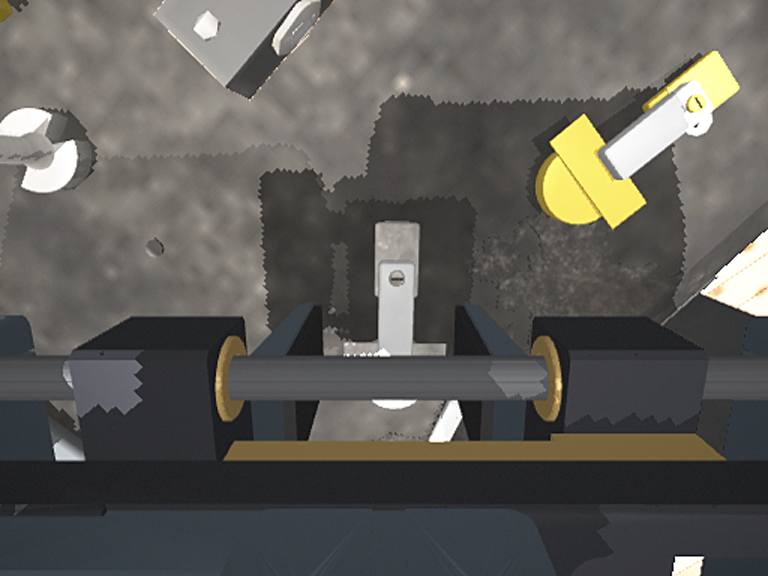

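The wrist view, now steady, shows the hinge arm at (396,310), the foot end at row 221 and the flange front edge at row 342. It sits slightly right of the middle between the fingers (388), so I refine the position.

```bash
python3 - <<'E'
from h import *
import pickle,go; w=pickle.load(open("w2.pkl","rb")); g=cv2.cvtColor(w["bgr"],cv2.COLOR_BGR2GRAY)
for r in range(144,238,4):
    m=np.where(g[r,222:302]>120)[0]
    if len(m): print(r,[(int(k[0])+222,int(k[-1])+222) for k in np.split(m,np.where(np.diff(m)>1)[0]+1) if len(k)>2])
f=ray(w,(265.2,147.5),.012); e=ray(w,(263.5,228),.013); a1=ray(w,(264.8,180),.02); a2=ray(w,(264,225),.02)
print("len",np.linalg.norm(f-e))
for p,q in((f,e),(a1,a2)):
    d=(p-q)[:2]; print("yaw",np.arctan2(d[1],d[0]))
u=(f-e)[:2]/np.linalg.norm((f-e)[:2]); o=(f[:2]-.045*u+e[:2]+.011*u)/2; print(o)
gp=o+.005*u; print(gp); go.need(gp[0],gp[1],.014,np.arctan2(u[1],u[0]))
E
```

```text
148 [(252, 261)]
152 [(250, 279)]
156 [(250, 278)]
160 [(250, 278)]
164 [(250, 278)]
168 [(250, 278)]
172 [(250, 278)]
176 [(250, 278)]
180 [(250, 278)]
184 [(250, 278)]
188 [(250, 259), (261, 278)]
192 [(250, 277)]
196 [(250, 277)]
200 [(253, 275)]
204 [(253, 275)]
208 [(252, 275)]
212 [(252, 275)]
216 [(252, 274)]
220 [(252, 274)]
224 [(252, 274)]
228 [(229, 236), (244, 274)]
232 [(222, 225), (229, 296)]
236 [(229, 296)]
len 0.05660613883501893
yaw -0.6816079161590785
yaw -0.6777233879569543
[ 0.47734348 -0.32849536]
[ 0.48122629 -0.33164557]
t 3.55 pos [ 0.4824 -0.3269  0.0509] yaw -0.6642 shift [0.2  0.44 3.69] twist 0.017 q [-0.64  0.44  2.02  0.    0.68  1.6 ] F [ 0.1 -0.3 -0.1]
```

```bash
python3 -m creep '[[5,0.2,0.45,1,0.017],[5,0.2,0.45,2,0.017],[5,0.2,0.45,3,0.017],[5,0.2,0.45,3.6,0.017],[5,0.2,0.45,3.6,0.017],[0.5,0.2,0.45,3.6,0.017],[0.5,0.2,0.45,3.6,0.017],[0.5,0.2,0.45,3.6,0.017]]'; python3 -m creep '[[0.5,0,0,0,0],[0.5,0,0,0,0],[0.5,0,0,0,0],[0.5,0,0,0,0]]'; python3 go.py 0.48 -0.33 0.014 -0.68
```

```text
time: 4.35
tool_pos: [0.4808, -0.3315, 0.0143]
orientation: [2.961, -1.049, 0.001]
contact_force: [-0.8, -0.5, 0.1]
grip_width: 0.0289
gripper_force: 0.1
time: 4.75
tool_pos: [0.4807, -0.3315, 0.0141]
orientation: [2.961, -1.049, 0.0]
contact_force: [-0.6, -0.6, 4.2]
grip_width: 0.0157
gripper_force: 30.0
t 4.75 pos [ 0.4807 -0.3315  0.0141] yaw -0.6813 shift [-0.15 -0.07  0.01] twist -0.001 q [-0.64  0.51  2.02 -0.    0.62  1.61] F [-0.6 -0.6  4.2]
```

```bash
python3 -m creep '[[0.5,0,0,-2,0],[0.5,0,0,-6,0],[0.5,0,0,-10,0],[0.5,0,0,-14,0],[0.5,-3,-3,-17,-0.1],[0.5,-5,-5,-20,-0.2],[0.5,-8,-8,-22,-0.3],[0.5,-11,-12,-23.5,-0.4]]'; python3 go.py 0.465 -0.02 0.25 0.17
```

```text
time: 5.55
tool_pos: [0.4702, -0.1701, 0.2498]
orientation: [3.111, -0.436, 0.002]
contact_force: [0.3, 0.4, -1.5]
grip_width: 0.0157
gripper_force: 30.0
t 5.55 pos [ 0.4702 -0.1701  0.2498] yaw -0.2785 shift [ -4.63 -14.29  -0.03] twist -0.448 q [-0.39  0.01  2.11 -0.    1.02  1.46] F [ 0.3  0.4 -1.5]
```

```bash
python3 -m creep '[[0.5,-1,-3,0,-0.1],[0.5,-2,-6,0,-0.2],[0.5,-3,-9,0,-0.3],[0.5,-4,-12,0,-0.4],[0.5,-4.6,-14.3,0,-0.448],[0.5,-4.6,-14.3,0,-0.448],[0.5,-4.6,-14.3,0,-0.448]]'; python3 - <<'E'
from h import *
import go,pickle
go.need(0.465,-0.02,.25,.17)
w=cam("wrist"); pickle.dump(w,open("w3.pkl","wb")); cv2.imwrite("pics/w3.png",cv2.resize(w["bgr"],(768,576),interpolation=2))
E
```

```text
time: 6.25
tool_pos: [0.466, -0.0206, 0.2482]
orientation: [3.13, 0.263, -0.0]
contact_force: [-0.1, -0.8, -0.1]
grip_width: 0.0158
gripper_force: 30.0
t 6.25 pos [ 0.466  -0.0206  0.2482] yaw 0.1673 shift [-0.09 -0.08 -0.18] twist -0.003 q [-0.09 -0.05  2.17 -0.    1.02  1.31] F [-0.1 -0.8 -0.1]
```

View pics/w3.png

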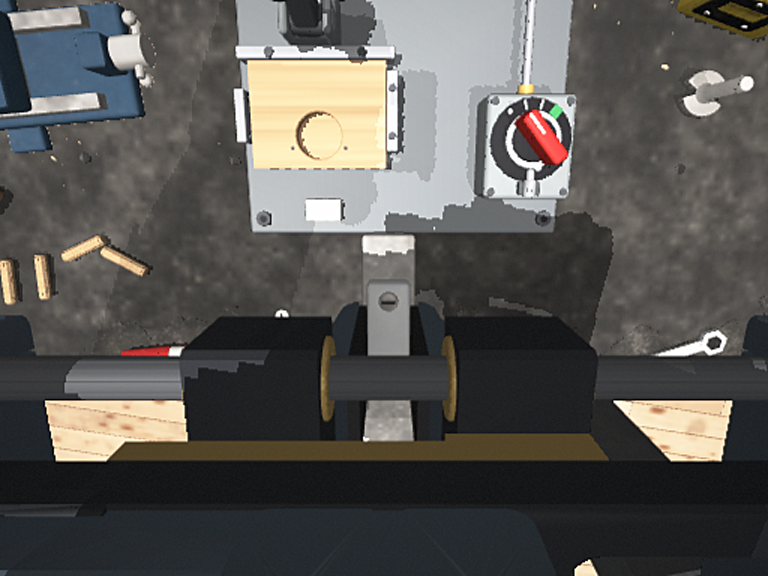

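The wrist view shows the bore at (320,134), the board at (248..387, 58..168), the dial at (541,138) with its pointer up-left of centre, and the held hinge's foot end at row 235, columns 362–414. Now I fit the bore precisely.

```bash
cat > meas.py <<'E'
from h import *
import pickle,sys
w=pickle.load(open(sys.argv[1],"rb")); guess=np.array(eval(sys.argv[2]),float)
im=w["bgr"]; g=cv2.GaussianBlur(cv2.cvtColor(im,cv2.COLOR_BGR2GRAY).astype(np.float32),(0,0),.7)
C=ray(w,guess,.029); 
for it in range(3):
    pts=[];col=[]
    for a in np.linspace(0,2*np.pi,72,endpoint=False):
        d=np.array([np.cos(a),np.sin(a),0]); rs=np.arange(.0145,.0215,.0002)
        P=np.array([proj(w,C+d*r) for r in rs],np.float32)
        v=cv2.remap(g,P[:,0].reshape(1,-1),P[:,1].reshape(1,-1),1)[0]
        dv=np.gradient(v); k=np.argmax(np.abs(dv)); 
        if abs(dv[k])>.8: pts.append((C+d*rs[k])[:2]); col.append((round(a,1),round(rs[k]*1e3,1),round(float(dv[k]),1)))
    pts=np.array(pts); c=C[:2].copy()
    from scipy.optimize import least_squares
    r=least_squares(lambda c:np.hypot(*(pts-c).T)-.018,c,loss="soft_l1",f_scale=.0003); C[:2]=r.x
print("bore",C,len(pts),"resid mm",np.round(np.median(np.abs(r.fun))*1e3,2)); print(col[::4])
x0,y0=(guess-[45,38]).astype(int); big=cv2.resize(im[y0:y0+75,x0:x0+100],(800,600),interpolation=2)
for a in np.linspace(0,6.283,90):
    p=(proj(w,C+.018*np.array([np.cos(a),np.sin(a),0]))-[x0,y0]+.5)*8-.5; cv2.circle(big,tuple(int(v) for v in p),1,(0,0,255),-1)
cv2.imwrite("pics/"+sys.argv[3],big)
E
python3 meas.py w3.pkl '(213.5,89.5)' b3.png; python3 - <<'E'
from h import *
import pickle; w=pickle.load(open("w3.pkl","rb")); im=w["bgr"].astype(int); g=cv2.GaussianBlur(cv2.cvtColor(w["bgr"],cv2.COLOR_BGR2GRAY).astype(np.float32),(0,0),.8)
def edge(cols,r0,r1,sgn): 
    out=[]
    for c in cols:
        d=np.diff(g[r0:r1,c])*sgn; k=int(np.argmax(d)); out.append((c+.0,r0+k+.5))
    return np.array(out)
def yawof(pts,z):
    P=np.array([ray(w,p,z)[:2] for p in pts]); vx,vy,x,y=cv2.fitLine(P.astype(np.float32),cv2.DIST_HUBER,0,.01,.001).ravel(); return np.arctan(vy/vx)if abs(vx)>abs(vy) else np.arctan(-vx/vy), (x,y)
print("plate front yaw",yawof(edge(range(185,240),148,160,-1),.01),"board front",yawof(edge(range(170,255),106,118,-1),.029),"board back",yawof(edge(range(170,255),34,46,1),.029))
m=((im[:,:,2]>150)&(im[:,:,1]<70)&(im[:,:,0]<70)).astype(np.uint8); m[140:]=0; m[:,:320]=0; m[:,400:]=0
cn=max(cv2.findContours(m,0,2)[0],key=cv2.contourArea); 
P=np.array([ray(w,p+0.,.093)[:2] for p in cn[:,0]]).astype(np.float32); rect=cv2.minAreaRect(P); b=cv2.boxPoints(rect); e=max([b[1]-b[0],b[2]-b[1]],key=np.linalg.norm)
print("knob",rect,"yaw",np.arctan(e[1]/e[0]), "px",cn[:,0].mean(0))
s=env.observe(); T=R.from_rotvec(s["orientation"]).as_matrix(); 
zt=s["tool_pos"][2]
for nm,px,dz in (("footend",(258.7,156.7),-.002),("arm",(259.7,200),.006)): print(nm,T.T@(ray(w,px,zt+dz)-s["tool_pos"]))
for r in range(154,215,5):
    m=np.where(g[r,236:282]>100)[0]; print(r,(m[0]+236,m[-1]+236) if len(m) else None,end=" ")
E
```

```text
bore [0.54639887 0.0491527  0.029     ] 72 resid mm 0.52
[(np.float64(0.0), np.float64(15.7), -14.0), (np.float64(0.3), np.float64(14.5), -13.8), (np.float64(0.7), np.float64(18.1), 12.7), (np.float64(1.0), np.float64(18.1), 13.0), (np.float64(1.4), np.float64(18.1), 13.4), (np.float64(1.7), np.float64(18.3), 11.8), (np.float64(2.1), np.float64(17.9), 11.0), (np.float64(2.4), np.float64(18.1), 11.9), (np.float64(2.8), np.float64(18.3), 8.8), (np.float64(3.1), np.float64(16.3), -6.9), (np.float64(3.5), np.float64(17.1), -1.3), (np.float64(3.8), np.float64(19.3), 1.3), (np.float64(4.2), np.float64(17.3), -1.1), (np.float64(4.5), np.float64(20.9), -2.4), (np.float64(4.9), np.float64(19.3), 1.1), (np.float64(5.2), np.float64(17.7), -1.3), (np.float64(5.6), np.float64(19.5), 1.8), (np.float64(5.9), np.float64(17.5), -8.0)]
plate front yaw (np.float32(0.16648349), (np.float32(0.4660822), np.float32(0.0492723))) board front (np.float32(0.16637895), (np.float32(0.5220612), np.float32(0.045843355))) board back (np.float32(0.16168019), (np.float32(0.60082465), np.float32(0.061344426)))
knob ((0.5681182742118835, -0.10958416759967804), (0.03917723894119263, 0.011335969902575016), 49.15520095825195) yaw 0.85792065 px [361.98947368  88.82105263]
footend [ 0.04140556 -0.00018076  0.00199376]
arm [ 0.01862991  0.00037621 -0.00600277]
154 (np.int64(236), np.int64(256)) 159 (np.int64(241), np.int64(276)) 164 (np.int64(241), np.int64(276)) 169 (np.int64(242), np.int64(275)) 174 (np.int64(242), np.int64(275)) 179 (np.int64(242), np.int64(275)) 184 (np.int64(242), np.int64(275)) 189 (np.int64(242), np.int64(275)) 194 (np.int64(242), np.int64(275)) 199 (np.int64(239), np.int64(275)) 204 (np.int64(245), np.int64(272)) 209 (np.int64(245), np.int64(272)) 214 (np.int64(245), np.int64(272))
```

View pics/b3.png

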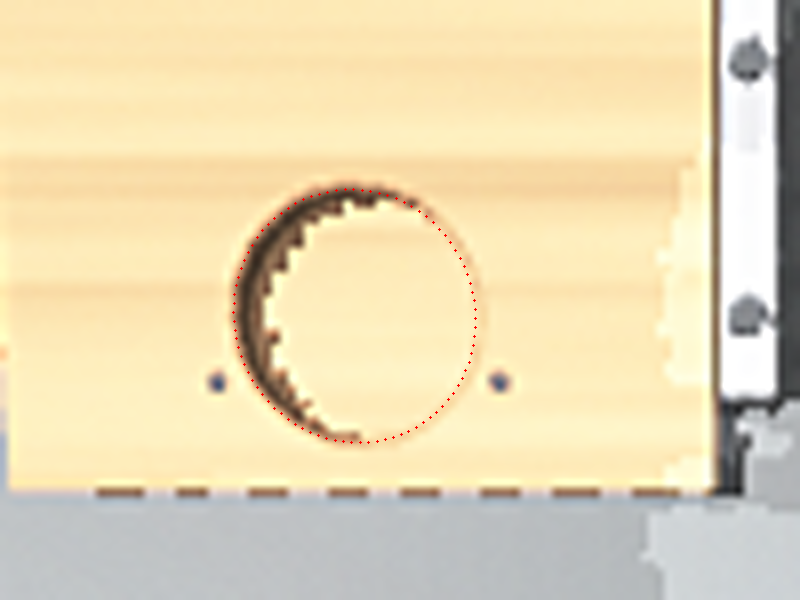

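The red ring matches the bore rim at about (357,315) in the crop. The pilot holes at (217,381) and (499,381) are symmetric about it. Next I turn the hinge half a turn and look at the bore again from the other side, to cancel any camera bias.

```bash
python3 -m creep '[[0.5,1,0.3,0,-0.14],[0.5,2.5,0.7,0,-0.28],[0.5,4,1.1,0,-0.42],[0.5,5.5,1.5,0,-0.56],[0.5,7,2,0,-0.7],[0.5,8,2.3,0,-0.84],[0.5,9,2.5,0,-0.98],[0.5,9,2.5,0,-1.1]]' >/dev/null; python3 -m creep '[[0.5,0,0,0,-0.14],[0.5,0,0,0,-0.28],[0.5,0,0,0,-0.42],[0.5,0,0,0,-0.56],[0.5,0,0,0,-0.7],[0.5,0,0,0,-0.84],[0.5,0,0,0,-0.98],[0.5,0,0,0,-1.1]]'>/dev/null;  python3 -m creep '[[0.5,0,0,0,-0.14],[0.5,0,0,0,-0.28],[0.5,0,0,0,-0.42],[0.5,0,0,0,-0.56],[0.5,0,0,0,-0.7],[0.5,0,0,0,-0.84],[0.5,0,0,0,-0.94],[0.5,0,0,0,-0.94]]'>/dev/null;  python3 -m creep '[[0.5,0,0,0,0],[0.5,0,0,0,0]]'; python3 go.py 0.56 -0.03 0.25 -2.975
python3 - <<'E'
from h import *
import pickle
w=cam("wrist"); pickle.dump(w,open("w4.pkl","wb")); print("proj bore",proj(w,(0.5466,0.0492,.029)))
for n in range(2):
  s=env.observe();T=R.from_rotvec(s["orientation"]).as_matrix();print(T[:,2],s["tool_pos"]); cam("wrist")
E

```

```text
time: 8.9
tool_pos: [0.559, -0.031, 0.2482]
orientation: [0.254, -3.131, -0.0]
contact_force: [0.0, -0.2, -0.2]
grip_width: 0.0155
gripper_force: 30.0
t 8.9 pos [ 0.559  -0.031   0.2482] yaw -2.9796 shift [-0.11  0.08 -0.18] twist -0.005 q [-0.1   0.12  2.   -0.    1.03 -1.83] F [ 0.  -0.2 -0.2]
proj bore [323.04130206 167.51942858]
[-2.90047208e-05  4.60777270e-06 -1.00000000e+00] [ 0.55903867 -0.03084403  0.24826791]
[-5.58984218e-05  1.22992564e-05 -9.99999998e-01] [ 0.55903226 -0.03073942  0.24828328]
```

```bash
python3 meas.py w4.pkl '(323,167.5)' b4.png; python3 - <<'E'
from h import *
import pickle; w=pickle.load(open("w4.pkl","rb")); g=cv2.cvtColor(w["bgr"],cv2.COLOR_BGR2GRAY).astype(int)
print("col259",g[150:166,258].tolist()); print("row165",g[165,236:285].tolist()); print("row208",g[208,240:280].tolist())
a=cv2.imread("pics/b4.png"); b=cv2.resize(w["bgr"],(512,384)); cv2.imwrite("pics/b4c.png",np.hstack([cv2.resize(a,(400,300)),cv2.resize(w["bgr"],(400,300))]))
E
```

```text
bore [0.54634659 0.04821009 0.029     ] 67 resid mm 0.82
[(np.float64(0.0), np.float64(18.7), 10.1), (np.float64(0.3), np.float64(18.7), 10.8), (np.float64(0.7), np.float64(18.7), 11.4), (np.float64(1.0), np.float64(18.1), 10.9), (np.float64(1.4), np.float64(18.9), 12.7), (np.float64(1.7), np.float64(18.5), 11.4), (np.float64(2.1), np.float64(18.3), 13.1), (np.float64(2.4), np.float64(18.1), 11.4), (np.float64(2.8), np.float64(15.3), -10.5), (np.float64(3.1), np.float64(18.3), 2.7), (np.float64(3.5), np.float64(18.5), 1.3), (np.float64(4.0), np.float64(18.7), 1.4), (np.float64(4.5), np.float64(21.3), -6.6), (np.float64(5.0), np.float64(19.3), 0.9), (np.float64(5.3), np.float64(19.7), 2.1), (np.float64(5.7), np.float64(19.5), 3.5), (np.float64(6.0), np.float64(16.5), -7.1)]
col259 [110, 111, 111, 115, 89, 86, 83, 143, 164, 163, 160, 156, 155, 151, 154, 156]
row165 [232, 114, 106, 112, 110, 96, 173, 176, 167, 159, 157, 156, 156, 157, 158, 165, 171, 169, 163, 158, 157, 156, 156, 160, 160, 155, 149, 152, 158, 161, 159, 159, 158, 160, 155, 150, 143, 145, 142, 133, 146, 255, 255, 255, 191, 251, 250, 248, 249]
row208 [18, 18, 19, 14, 26, 133, 148, 145, 161, 162, 162, 162, 159, 213, 216, 216, 222, 153, 145, 149, 144, 152, 150, 145, 148, 147, 148, 149, 148, 146, 148, 150, 136, 43, 18, 16, 23, 19, 20, 32]
```

View pics/b4c.png

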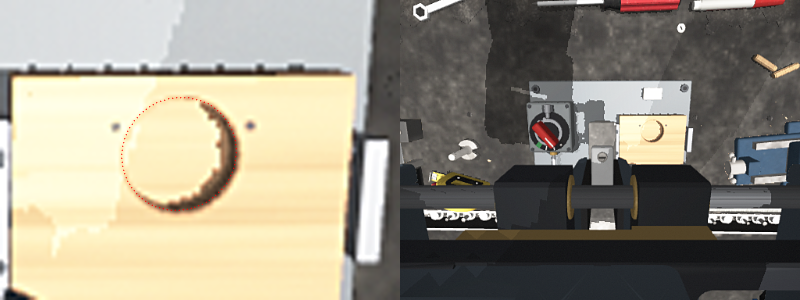

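The crescent of the wall (right of the hole in the left crop) lies slightly outside the fitted ring. I refit both views on that clear arc only, and add a check on the pilot holes.

```bash
python3 - <<'E'
from h import *
import pickle
from scipy.optimize import least_squares
for f in("w3.pkl","w4.pkl"):
    w=pickle.load(open(f,"rb")); g=cv2.GaussianBlur(cv2.cvtColor(w["bgr"],cv2.COLOR_BGR2GRAY).astype(np.float32),(0,0),.6)
    C=np.array([.5464,.0488,.029])
    for it in range(4):
        pts=[];A=[]
        for a in np.linspace(0,2*np.pi,120,endpoint=False):
            d=np.array([np.cos(a),np.sin(a),0]); rs=np.arange(.0155,.0205,.0001); P=np.array([proj(w,C+d*r) for r in rs],np.float32)
            dv=np.gradient(cv2.remap(g,P[:,0].reshape(1,-1),P[:,1].reshape(1,-1),1)[0]); k=np.argmax(dv)
            if dv[k]>3 : pts.append((C+d*rs[k])[:2]);A.append(a)
        pts=np.array(pts); r=least_squares(lambda c:np.hypot(*(pts-c).T)-.018,C[:2],loss="soft_l1",f_scale=.0003); C[:2]=r.x
    r2=least_squares(lambda c:np.hypot(*(pts-c[:2]).T)-c[2],[*C[:2],.018],loss="soft_l1",f_scale=.0003)
    print(f,"fixedR",C,len(pts),round(min(A),2),round(max(A),2),"freeR",r2.x,np.abs(r.fun).mean()*1e3)
    # pilots: darkest spots near
    q=proj(w,C); gg=g.copy(); 
    u=np.array([.9862,.1657,0]); v=np.array([-.1657,.9862,0])
    best=[]
    for sy in(-1,1):
        vals=[(float(cv2.remap(g,np.float32([[p[0]]]),np.float32([[p[1]]]),1)[0,0]),x,y) for x in np.arange(-.014,-.004,.0004) for y in np.arange(.018,.026,.0004) for p in [proj(w,C+u*x+v*sy*y)]]
        m=min(vals); best.append((m[0],m[1]*1e3,sy*m[2]*1e3))
    print(" pilots rel to bore mm",best)
    s=np.array([.9862,.1657]); print(" along",C[:2]@s,"across",C[:2]@v[:2])
w=pickle.load(open("w4.pkl","rb")); s=env.observe(); T=R.from_rotvec(s["orientation"]).as_matrix()
for nm,px,dz in(("footend",(258.5,156.3),-.002),("foot c",(258.8,165),-.002),("arm c",(258.5,208),.006)): print(nm,(T.T@(ray(w,px,s["tool_pos"][2]+dz)-s["tool_pos"])).round(4))
E
```

```text
w3.pkl fixedR [0.54682322 0.04924366 0.029     ] 69 0.0 6.23 freeR [0.54668022 0.04856735 0.01855567] 0.31763663391354624
 pilots rel to bore mm [(146.60595703125, np.float64(-9.600000000000009), np.float64(-21.200000000000006)), (149.47738647460938, np.float64(-9.600000000000009), np.float64(20.800000000000004))]
 along 0.5474367396180846 across -0.04204450668912453
w4.pkl fixedR [0.54686267 0.04901711 0.029     ] 68 0.0 6.23 freeR [0.54669695 0.04853601 0.01841244] 0.33175032517303366
 pilots rel to bore mm [(189.239990234375, np.float64(-9.600000000000009), np.float64(-21.200000000000006)), (152.52857971191406, np.float64(-9.600000000000009), np.float64(21.200000000000006))]
 along 0.5474381018413247 across -0.042274473243568984
footend [ 0.043  -0.0006  0.002 ]
foot c [ 0.0381 -0.0004  0.002 ]
arm c [ 0.0154 -0.0006 -0.006 ]
```

```bash
python3 - <<'E'
from h import *
import pickle
w3,w4=[pickle.load(open(f,"rb")) for f in("w3.pkl","w4.pkl")]
for w in(w3,w4):
    g=cv2.cvtColor(w["bgr"],cv2.COLOR_BGR2GRAY).astype(int)
    print("cols",[g[152:161,c].tolist() for c in(247,258,270)])
w=w4; s=env.observe(); T=R.from_rotvec(s["orientation"]).as_matrix()
w=cam("wrist")
for k in (w4,w): print("ext now", (T.T@(np.array(k["xyz"])-s["tool_pos"])).round(4), R.from_matrix(T.T@k["R"]).as_rotvec().round(4))
# joint estimate by fixed extrinsic: foot end & flange? with initial extrinsic
Re=np.array([[-9.14e-4,.972114,.2345046],[.9999996,9.16e-4,9.9e-5],[-1.2e-4,.2345046,-.972115]]); te=np.array([.06612,-.00072,-.17218])
for row in(155.5,156,156.5,157):
    d=np.linalg.inv(w["camera_matrix"])@[258.7,row,1]; d=Re@[d[0],-d[1],-d[2]]; print(row,(te+d*((.002-te[2])/d[2])).round(4))
E
```

```text
cols [[215, 215, 172, 72, 109, 193, 226, 230, 229], [100, 102, 73, 64, 105, 199, 239, 238, 235], [108, 105, 94, 49, 102, 198, 230, 226, 214]]
cols [[111, 112, 112, 91, 105, 137, 148, 148, 148], [111, 115, 89, 86, 83, 143, 164, 163, 160], [218, 221, 232, 166, 107, 140, 158, 153, 144]]
ext now [ 0.0665 -0.0006 -0.1722] [2.0924 2.0984 0.2489]
ext now [ 0.0665 -0.0004 -0.1723] [2.0942 2.0964 0.2487]
155.5 [ 0.0431 -0.0007  0.002 ]
156 [ 0.0428 -0.0007  0.002 ]
156.5 [ 0.0425 -0.0007  0.002 ]
157 [ 0.0423 -0.0007  0.002 ]
```

```bash
python3 go.py 0.5165 0.0440 0.055 -2.975; python3 -m creep '[[0.5,1,1.5,2,0],[0.5,2,3.5,5,0],[0.5,3,5.5,9,0],[0.5,3,7.5,13,-0.005],[0.5,3,8.1,16,-0.005],[0.5,3,8.1,17,-0.005],[0.5,3,8.1,17,-0.005],[0.5,3,8.1,17,-0.005]]'; python3 go.py 0.5165 0.0440 0.045 -2.975
```

```text
t 9.1 pos [ 0.559  -0.0306  0.2483] yaw -2.9773 shift [ 2.98  8.05 19.33] twist -0.002 q [-0.1   0.12  2.    0.    1.03 -1.83] F [-0.3  0.5 -1.1]
time: 9.9
tool_pos: [0.5172, 0.0441, 0.0795]
orientation: [-0.266, 3.129, -0.0]
contact_force: [0.3, -0.3, -0.0]
grip_width: 0.0155
gripper_force: 30.0
t 9.9 pos [0.5172 0.0441 0.0795] yaw -2.972 shift [0.07 0.01 3.45] twist 0.003 q [ 0.04  0.31  2.15 -0.    0.68 -1.7 ] F [ 0.3 -0.3 -0. ]
```

```bash
python3 -m creep '[[0.5,0.05,0,1.5,0],[0.5,0.05,0,3,0],[0.5,0.05,0,3.5,0],[0.5,0.05,0,3.5,0]]' | grep -E 'pos|force'; python3 -m creep '[[0.5,0,0,0.1,0],[0.5,0,0,0.2,0],[0.5,0,0,0.2,0],[0.5,0,0,0.2,0]]'| grep -E 'pos|force';python3 go.py 0.5165 0.0440 0.032 -2.975
```

```text
tool_pos: [0.5153, 0.0441, 0.0424]
contact_force: [-0.4, 0.4, 1.7]
gripper_force: 30.0
tool_pos: [0.516, 0.0442, 0.0412]
contact_force: [2.9, -1.5, -3.1]
gripper_force: 30.0
t 10.7 pos [0.516  0.0442 0.0412] yaw -2.9715 shift [-0.04 -0.03  0.92] twist 0.003 q [ 0.04  0.38  2.15 -0.    0.61 -1.7 ] F [ 2.9 -1.5 -3.1]
```

```bash
python3 -m creep '[[0.5,0,0,0.1,0],[0.5,0,0,0.2,0],[0.5,0,0,0.2,0],[0.5,0,0,0.2,0]]'| grep -E 'pos|force'; python3 -m creep '[[0.5,0,0,0,0],[0.5,0,0,0,0]]'| grep -E 'pos|force';python3 go.py 0.5165 0.0440 0.032 -2.975
```

```text
tool_pos: [0.5162, 0.0443, 0.0394]
contact_force: [5.1, -3.4, -1.5]
gripper_force: 30.0
tool_pos: [0.5161, 0.0443, 0.0394]
contact_force: [4.8, -3.3, 0.1]
gripper_force: 30.0
t 11.3 pos [0.5161 0.0443 0.0394] yaw -2.9714 shift [-0.03 -0.04  0.74] twist 0.004 q [ 0.04  0.39  2.15 -0.    0.6  -1.7 ] F [ 4.8 -3.3  0.1]
```

The cup has entered the hole, with a light side load. I shift along that force and continue down.

```bash
python3 -m creep '[[0.5,-0.05,-0.03,0,0],[0.5,-0.05,-0.03,0.1,0],[0.5,-0.05,-0.03,0.2,0],[0.5,-0.05,-0.03,0.3,0],[0.5,-0.05,-0.03,0.3,0],[0.5,-0.05,-0.03,0.3,0]]'| grep -E 'pos|force'; python3 go.py 0.5165 0.0440 0.032 -2.975
```

```text
tool_pos: [0.5162, 0.0442, 0.0362]
contact_force: [3.1, -2.8, -1.5]
gripper_force: 30.0
t 11.9 pos [0.5162 0.0442 0.0362] yaw -2.9714 shift [-0.02 -0.02  0.42] twist 0.004 q [ 0.04  0.39  2.15  0.    0.6  -1.7 ] F [ 3.1 -2.8 -1.5]
```

```bash
python3 -m creep '[[0.5,-0.04,-0.03,0,0],[0.5,-0.04,-0.03,0.1,0],[0.5,-0.04,-0.03,0.2,0.002],[0.5,-0.04,-0.03,0.3,0.003],[0.5,-0.04,-0.03,0.3,0.003],[0.5,-0.04,-0.03,0.3,0.003]]'| grep -E 'pos|force'; python3 -m creep '[[0.5,0,0,0.1,0],[0.5,0,0,0.1,0],[0.5,0,0,0.1,0]]'| grep -E 'pos|force';python3 go.py 0.5165 0.0440 0.032 -2.975
```

```text
tool_pos: [0.5163, 0.0439, 0.0331]
contact_force: [-0.0, 0.4, -0.2]
gripper_force: 30.0
tool_pos: [0.5166, 0.0439, 0.0325]
contact_force: [-0.2, 0.1, 6.1]
gripper_force: 30.0
t 12.8 pos [0.5166 0.0439 0.0325] yaw -2.9744 shift [0.01 0.01 0.05] twist 0.001 q [ 0.04  0.4   2.15  0.    0.59 -1.7 ] F [-0.2  0.1  6.1]
```

```bash
python3 -m creep '[[0.5,0,0,0.05,0],[0.5,0,0,0.1,0],[0.5,0,0,0.1,0],[0.5,0,0,0.1,0]]'| grep -E 'pos|force';python3 go.py 0.5165 0.0440 0.032 -2.975
```

```text
tool_pos: [0.5168, 0.044, 0.0319]
contact_force: [-2.2, 0.8, 13.4]
gripper_force: 30.0
t 13.2 pos [0.5168 0.044  0.0319] yaw -2.9746 shift [ 0.03  0.01 -0.01] twist 0.0 q [ 0.04  0.4   2.15  0.    0.59 -1.7 ] F [-2.2  0.8 13.4]
```

```bash
python3 -m creep '[[3,0,0,0,0],[3,0,0,0,0],[3,0,0,0,0],[3,0,0,0,0],[3,0,0,-1,0],[3,0,0,-3,0],[3,0,0,-6,0],[3,0,0,-10,0]]'| grep -E 'pos|force|width'; python3 -m creep '[[5,-5,-10,-3,0],[5,-8,-15,-8,0],[5,-10,-18,-11,0],[5,-10,-18,-11,0]]'>/dev/null; python3 go.py 0.5165 0.0440 0.032 -2.975
python3 - <<'E'
from h import *
import pickle
w=cam("wrist"); pickle.dump(w,open("w5.pkl","wb")); q=proj(w,(0.53,0.046,.03)); print(q)
cv2.imwrite("pics/w5.png",cv2.resize(w["bgr"],(768,576),interpolation=2))
E
```

```text
tool_pos: [0.5154, 0.0438, 0.1318]
contact_force: [0.5, 0.0, 0.5]
grip_width: 0.03
gripper_force: 0.0
t 14.4 pos [ 0.6266 -0.0956  0.2241] yaw -2.9745 shift [ 8.54 15.6  19.21] twist 0.0 q [-0.19  0.27  1.87  0.    1.01 -1.93] F [-0.1  0.7  0.1]
[396.55463058 107.8576726 ]
```

View pics/w5.png

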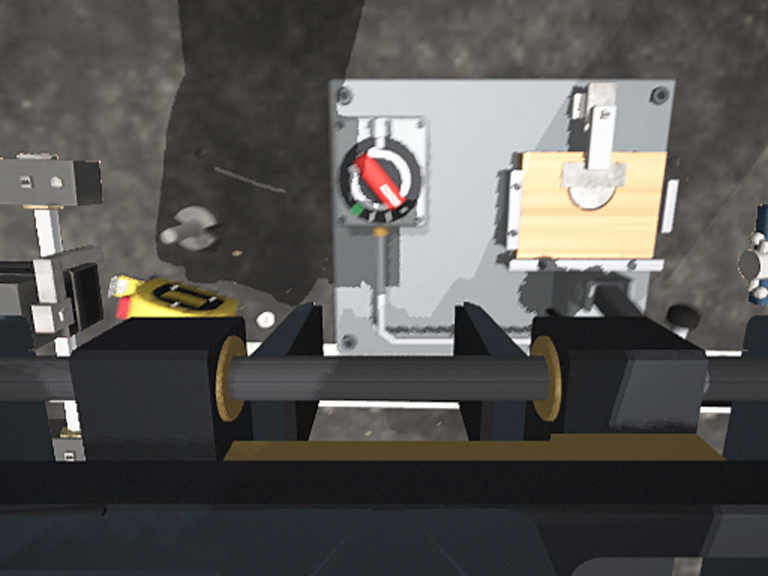

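The wrist view shows the hinge in the bore, with its flange on the board at (594,175) and its arm pointing out over the front edge to the rest at (600,85). The dial is at (382,182) at rest, pointer towards (393,205), and the green mark is at (357,210). Next I measure the knob and check the hinge's squareness.

```bash
python3 - <<'E'
from h import *
import pickle,go; w=pickle.load(open("w5.pkl","rb")); im=w["bgr"].astype(int); g=cv2.cvtColor(w["bgr"],cv2.COLOR_BGR2GRAY).astype(np.float32)
m=((im[:,:,2]>130)&(im[:,:,1]<80)&(im[:,:,0]<80)).astype(np.uint8); m[180:]=0; m[:,:220]=0; m[:,300:]=0
wl=((im.min(2)>170)).astype(np.uint8); wl[:126]=0; wl[141:]=0; wl[:,:250]=0; wl[:,270:]=0
P=[]
cn=max(cv2.findContours(m,0,2)[0],key=cv2.contourArea)
P=np.array([ray(w,p+0.,.093)[:2] for p in cn[:,0]]).astype(np.float32); r=cv2.minAreaRect(P); b=cv2.boxPoints(r); e=max([b[1]-b[0],b[2]-b[1]],key=np.linalg.norm); print("knob",r,np.arctan2(*e[::-1]))
# flange: grey (low saturation) vs wood
hsv=cv2.cvtColor(w["bgr"],cv2.COLOR_BGR2HSV); f=(hsv[:,:,1]<45).astype(np.uint8); f[:104]=0; f[140:]=0; f[:,:352]=0; f[:,:][:,436:]=0
cn=max(cv2.findContours(f,0,2)[0],key=cv2.contourArea)[:,0]; Q=np.array([ray(w,p+0.,.031)[:2] for p in cn])
u=np.array([.9862,.1657]); v=np.array([-.1657,.9862]); B=np.array([.54687,.04913]); S=np.c_[(Q-B)@u,(Q-B)@v]*1e3
print("flange extents mm x",S[:,0].min(),S[:,0].max(),"y",S[:,1].min(),S[:,1].max(), "(expect x -17..17.2, y+-24)")
for lo,hi,n in((-24,-11,"right"),(11,24,"left")):
    k=S[(S[:,1]>lo)&(S[:,1]<hi)]; print(n,k[:,0].min(),k[:,0].max())
go.need(.5685,-.1096,.10,.858+np.pi)
E
```

```text
knob ((0.5694930553436279, -0.11694228649139404), (0.03295513615012169, 0.007908224128186703), 35.61082458496094) 0.62152696
flange extents mm x -21.339647502576806 17.61479466574293 y -24.69339864195719 23.63686804105694 (expect x -17..17.2, y+-24)
right -16.99204172782575 13.057758674475119
left -16.982681719895158 10.799305184209246
t 14.45 pos [ 0.6321 -0.0998  0.2294] yaw -2.9756 shift [ 6.53  0.13 12.89] twist -0.692 q [-0.19  0.27  1.86 -0.    1.01 -1.93] F [-0.3 -3.9  5.2]
```

The flange front edge is at -17 mm on both sides and ±24 mm across, so the hinge is home and square. Now I go to the dial, using the clean w3 fit for the knob.

```bash
python3 -m creep '[[4,2,0,2,-0.14],[4,4,0,4,-0.28],[4,6,0,7,-0.42],[4,6.2,0,9,-0.56],[4,6.2,0,9,-0.69],[4,6.2,0,9,-0.69],[4,6.2,0,9,-0.69],[4,6.2,0,9,-0.69]]' >/dev/null; python3 go.py 0.5681 -0.1096 0.07 3.999
python3 - <<'E'
from h import *
w=cam("wrist"); im=w["bgr"].astype(int)
m=((im[:,:,2]>130)&(im[:,:,1]<90)&(im[:,:,0]<90)).astype(np.uint8); print("proj knob",proj(w,(.5681,-.1096,.093)))
cv2.imwrite("pics/w6.png",cv2.resize(w["bgr"],(768,576),interpolation=2))
E
```

```text
t 15.25 pos [ 0.5654 -0.1045  0.133 ] yaw -2.2874 shift [ 0.21 -0.53  6.3 ] twist -0.003 q [-0.22  0.3   2.03  0.    0.82 -2.65] F [-0.  -0.4  0.1]
proj knob [250.72963064 206.76621428]
```

View pics/w6.png

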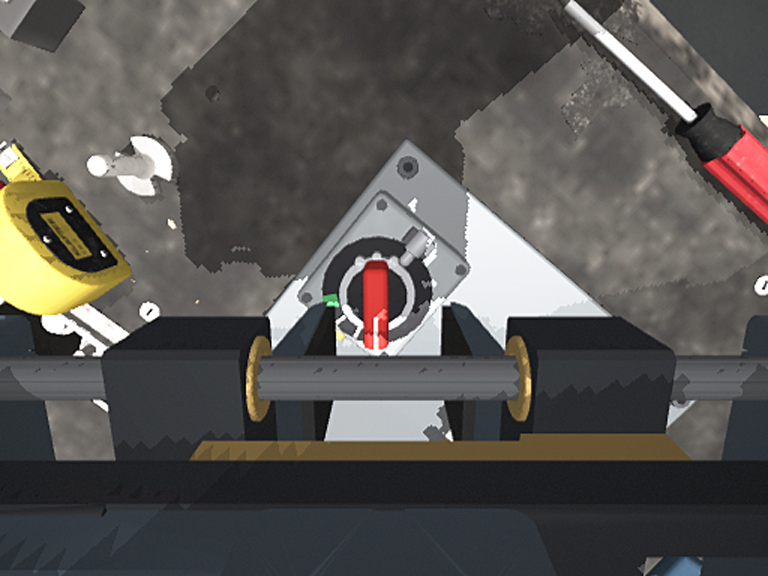

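The wrist view shows the red bar vertical at columns 363–388 and rows 260–349, aligned with the tool and on the predicted column. The green mark is at (330,299). I descend and grip.

```bash
python3 -m creep '[[4,0.1,-0.25,1,0],[4,0.2,-0.5,3,0],[4,0.2,-0.5,5,0],[4,0.2,-0.5,6.1,0],[4,0.2,-0.5,6.1,0],[4,0.2,-0.5,6.1,0]]' | grep -E 'pos|force'; python3 -m creep '[[0.5,0,0,0,0],[0.5,0,0,0,0],[0.5,0,0,0,0],[0.5,0,0,0,0],[0.5,0,0,0,0],[0.5,0,0,0,0]]'| grep -E 'pos|force|width'; python3 go.py 0.5681 -0.1096 0.07 3.999
```

```text
tool_pos: [0.5677, -0.1093, 0.0715]
contact_force: [-1.0, -0.2, 0.1]
gripper_force: 0.0
tool_pos: [0.5687, -0.11, 0.0718]
contact_force: [4.9, -5.4, -3.3]
grip_width: 0.0116
gripper_force: 30.0
t 16.5 pos [ 0.5687 -0.11    0.0718] yaw -2.2842 shift [0.01 0.07 0.18] twist -0.0 q [-0.23  0.4   2.03 -0.    0.71 -2.66] F [ 4.9 -5.4 -3.3]
```

```bash
python3 -m creep '[[0.5,0,-0.07,0,0.1],[0.5,0,-0.07,0,0.2],[0.5,0,-0.07,0,0.3],[0.5,0,-0.07,0,0.4],[0.5,0,-0.07,0,0.5],[0.5,0,-0.07,0,0.6],[0.5,0,-0.07,0,0.7],[0.5,0,-0.07,0,0.7]]'; python3 - <<'E'
from h import *
import go; go.need(.5687,-.11,.0718,4.0-1.39); print(env.observe()["wrist_torque"])
E
```

```text
time: 17.3
tool_pos: [0.5685, -0.1097, 0.0718]
orientation: [-0.244, 3.131, -0.0]
contact_force: [0.2, 0.9, 4.5]
grip_width: 0.0118
gripper_force: 30.0
t 17.3 pos [ 0.5685 -0.1097  0.0718] yaw -2.9859 shift [-0.02 -0.03 -0.  ] twist 0.687 q [-0.23  0.4   2.03  0.    0.71 -1.96] F [0.2 0.9 4.5]
[ 0.31363572 -0.0760184   0.10414234]
```

```bash
python3 -m creep '[[0.5,0,0,0,0.1],[0.5,0,0,0,0.2],[0.5,0,0,0,0.3],[0.5,0,0,0,0.4],[0.5,0,0,0,0.5],[0.5,0,0,0,0.6],[0.5,0,0,0,0.69],[0.5,0,0,0,0.69]]'; python3 - <<'E'
from h import *
import go; go.need(.5685,-.11,.0718,.8565+np.pi-1.395); s=env.observe(); print(s["wrist_torque"],s["grip_width"])
w=cam("wrist"); im=w["bgr"].astype(int); C=np.array([.5683,-.1098,0])
# bar as seen: red pixels near; and black pad/hinge region in top view
m=((im[:,:,2]>120)&(im[:,:,1]<80)&(im[:,:,0]<80)).astype(np.uint8); m[:,:200]=0; m[:,300:]=0; m[:150]=0; m[250:]=0
cn=max(cv2.findContours(m,0,2)[0],key=cv2.contourArea); print("red rect px",cv2.minAreaRect(cn),cv2.contourArea(cn))
gr=((im[:,:,1]>110)&(im[:,:,0]<90)&(im[:,:,2]<90)); ys,xs=np.where(gr)
if len(xs): p=ray(w,(xs.mean(),ys.mean()),.066); d=(p-C)[:2]; print("green",len(xs),xs.mean(),ys.mean(),"yaw",np.arctan2(d[1],d[0])," expect",.8565-1.38)
cv2.imwrite("w7_raw.png",w["bgr"]); t=cam("top"); cv2.imwrite("t7_raw.png",t["bgr"])
q=proj(t,(.54687-.015,.04913-.003,.045)); print(q)
E
```

```text
time: 18.1
tool_pos: [0.5686, -0.1094, 0.0718]
orientation: [0.826, 3.03, 0.001]
contact_force: [1.3, 3.9, 4.4]
grip_width: 0.0116
gripper_force: 30.0
t 18.1 pos [ 0.5686 -0.1094  0.0718] yaw 2.6095 shift [-0.02 -0.06 -0.  ] twist 0.006 q [-0.23  0.4   2.03  0.    0.71 -1.27] F [1.3 3.9 4.4]
[ 0.95597376 -0.30805369  0.42085334] 0.01164479795107045
red rect px ((259.0, 223.0), (26.0, 20.0), 90.0) 471.0
[236.83287639 182.43591551]
```

```bash
python3 -m creep '[[0.5,0,0,0,0.015],[0.5,0,0,0,0.015],[0.5,0,0,0,0.015],[0.5,0,0,0,0.015]]'; python3 - <<'E'
from h import *
import go; go.need(.5686,-.11,.0718,.8565+np.pi-1.40)
u=np.array([.9862,.1657,0]); B=np.array([.54687,.04913,0])
t=cam("top"); g1=cv2.cvtColor(t["bgr"],cv2.COLOR_BGR2GRAY); g0=cv2.cvtColor(cv2.imread("top0_raw.png"),cv2.COLOR_BGR2GRAY)
for x in np.arange(-60,125,10):
    for z in (.06,):
        p=proj(t,B+u*x/1e3+[0,0,z]).round().astype(int); print(x,"before",g0[p[1]-1:p[1]+2,p[0]-1:p[0]+2].mean().round(),"now",g1[p[1]-1:p[1]+2,p[0]-1:p[0]+2].mean().round())
E
```

```text
time: 18.6
tool_pos: [0.5686, -0.1094, 0.0718]
orientation: [0.843, 3.025, 0.001]
contact_force: [1.4, 6.1, 4.3]
grip_width: 0.0121
gripper_force: 30.0
t 18.6 pos [ 0.5686 -0.1094  0.0718] yaw 2.5978 shift [-0.04 -0.05 -0.  ] twist -0.0 q [-0.23  0.4   2.03  0.    0.71 -1.26] F [1.4 6.1 4.3]
-60 before 242.0 now 222.0
-50 before 193.0 now 243.0
-40 before 194.0 now 252.0
-30 before 166.0 now 249.0
-20 before 229.0 now 148.0
-10 before 234.0 now 200.0
0 before 229.0 now 136.0
10 before 177.0 now 114.0
20 before 229.0 now 114.0
30 before 228.0 now 113.0
40 before 228.0 now 111.0
50 before 215.0 now 115.0
60 before 68.0 now 130.0
70 before 47.0 now 127.0
80 before 34.0 now 125.0
90 before 24.0 now 189.0
100 before 81.0 now 140.0
110 before 170.0 now 234.0
120 before 124.0 now 254.0
```

The clamp arm now lies over the hinge, just in front of the cup. I centre the dial between the click and the end stop, hold it there and hand in.

```bash
python3 -m creep '[[0.5,0,0.0,0,0.01],[0.5,0,0,0,0.01],[0.5,0,0,0,0.01],[0.5,0,0,0,0.01],[0.5,0,0,0,0.01],[0.5,0,0,0,0.01]]'; python3 - <<'E'
from h import *
import go; go.need(.5686,-.11,.0718,.8565+np.pi-1.41); print(env.observe()["wrist_torque"]); print(env.sign_off())
E
```

```text
time: 19.25
tool_pos: [0.5686, -0.1094, 0.0718]
orientation: [0.858, 3.021, 0.001]
contact_force: [1.5, 5.0, 5.1]
grip_width: 0.0118
gripper_force: 30.0
t 19.25 pos [ 0.5686 -0.1094  0.0718] yaw 2.5879 shift [-0.03 -0.05 -0.  ] twist -0.0 q [-0.23  0.4   2.03  0.    0.71 -1.25] F [1.5 5.  5.1]
[ 0.98852661 -0.30672616  0.57295651]
the job is handed in; nothing more can be done
None
```

By my measurements the hinge is home and square, the clamp is over it, and the dial is held in the gripper at about 1.41 rad, past the third click; handed in at 19.3 s, with no verdict returned.

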